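# Roll a sample cartridge up the reader's ramp and hold it on its sprung stop

### The job

Use the fingertips to push the sample cartridge that lies in front of the reader's ramp gently up the ramp, rolling or sliding but never rolling back off the loading edge, until it presses the sprung stop plate at the top at least half of its travel in, and finish while still holding it pressed there. Do not pick the cartridge up or pinch it, and leave the spare cartridge, the jar and the chip where they stand.

Things in the scene. Friction and masses are not known exactly. Their poses are not given: they have to be found in the camera images.
- reader: Fixed bench-top reader, turned only about the vertical. Origin on the bench top; x = push direction (uphill, level), y left, z up. In its frame: level grey apron 20 mm above the bench from x = -45 mm (open loading edge, drop to bench) to x = 30 mm, then an 8 degree slope rising to +x. Behind the stop a white housing, x = 185 to 271 mm, 130 mm wide, 85 mm high.
- slope_foot (a point): Middle of the line where apron and slope meet (reader frame x = 30, y = 0, z = 20 mm). The channel is 92 mm wide between two aluminium kerbs, 10 mm thick, that stand 10 mm above apron and slope.
- cartridge: Cartridge to push: smooth white plastic cylinder with flush steel ends, 40 mm diameter, 80 mm long, about 0.22 kg, friction about 0.35, rolls freely. Origin: its centre, turning as it rolls; its y is the cylinder axis. Starts lying on the apron, axis across the channel within 3 degrees. Reader frame: centre x 131, z 54 mm when it just touches the stop; x 146, z 57 mm with the stop fully in.
- stop_plate (a joint): Travel of the sprung stop plate along the slope, uphill: 0 out (at rest), 0.015 m fully in; half of the travel is 0.0075 m. The spring pushes back with about 1 N at first touch, 3 N half way and 5 N fully in.
- stop_face (a point): Centre of the downhill face of the steel stop plate (84 mm wide, 34 mm tall, square to the slope, face centre 20 mm above the slope). It moves with the plate. The plate's lower edge is 3 mm above the slope.
- spare: Bystander: an identical cartridge standing upright on the bench beside the reader, 40 mm diameter, 80 mm tall; origin at the centre of its underside.
- jar: Bystander: clear jar with white cap standing on the bench beside the reader, 56 mm diameter, 85 mm tall; origin at the centre of its underside.
- chip: Bystander: round white flow chip with an amber window lying on the bench near the reader's housing, 60 mm diameter, 22 mm tall; origin at the centre of its underside.

How it is judged:
By the outcome, as a careful person would: the job done as asked, in the order asked, and still so for the second after the job is handed in, while the arm keeps its last pose, push and grip.
It also fails if it takes over 35 s, if anything falls off the work surface, if the arm or the gripper's body presses on something with over 40 N, if the wrist force passes 120 N, or if a joint passes its speed limit or range.

### The arm

A 6-joint arm with a two-finger parallel gripper is mounted at the origin on the work surface. World frame = base frame: x ahead of the robot, y to its left, z up, the work surface at z = 0. Lengths are in mm, angles in rad, forces in N, time in s.
With the tool pointing down it reaches from about 275 to 750 mm from the base axis. Payload 10.2 kg.
Tool frame: the origin (TCP) lies between the finger pads; the fingertips stand 22 mm ahead of it and the grasp point (between the pads) lies 3 mm ahead of it (ctrl.nose_length is the distance from the TCP to the fingertips, in mm); y points along the fingers, z is the direction in which the jaws open and shut, and the axes are right-handed (so a half turn about y gives the same grasp; the last joint's range is limited). The gripper opens to 85 mm and grips with 20 to 120 N. Pads are 22 mm wide; open, the fingers measure 114 mm over their backs; the gripper's body (76 mm by 85 mm) begins 54 mm behind the grasp point. The pads swing forward as they close: fully open they stand 13 mm farther back than shut.
Start: joints at [-1.487, 0.313, 1.498, -0, 1.331, -0.223], TCP at [158.542, -500.495, 253.294] pointing down, gripper open.
Joint ranges: [-2.94, 2.94], [-0.97, 2.17], [0.19, 2.56], [-1.23, 4.37], [0.02, 3.11], [-2.88, 2.88]. Speed limits (rad/s): [2.39, 2.39, 3.01, 3.14, 3.14, 3.14].

### API

Orientations are given as a unit quaternion [w, x, y, z].
In Python, from rig import ctrl, eyes, models gives the robot as it stands.
- The arm moves only by the shell command python3 -m crank 'ROWS' [FORCE]. ROWS is JSON, a list of rows, each an object with "dp": the shift along the tool's x, y, z in mm, a list of three; "roll": the turn about the tool's y in rad; "gripper": the closure in counts, from 0 (fully open) to 255 (shut). A call has 1 to 10 rows; each row is the pose to reach, as a shift and turn from the pose commanded when the call began, along the tool's axes at that moment; what a row does not reach only later rows make up. A row lasts 1/12 s, in which the tool goes at most 41.7 mm and 7.16 degrees, less where a joint would pass 70% of its speed; a pose out of reach is approached as far as the arm can. A call with a gripper value outside its range is refused whole. The fingers move at their own pace and stop on an object; FORCE is the grip in N (left out, the last holds). Time passes only in rows, so rows that repeat a pose let the fingers close. It gives the time, the measured TCP pose, the force and the opening at its end, in the units of the state.
- ctrl.sense(): the state, without advancing time (a new reading comes with each control period).
- eyes.capture(name): name is "scene" or "top"; returns a dict with "color" (420x560x3 uint8, red, green, blue), "fx", "fy", "cx", "cy" (pixels), "R" (3x3) and "t" (3): a world point X has camera coordinates R X + t. Camera axes: x right, y down, z forward; pixel columns grow to the right and rows downward; lengths in mm; the calibration is good to about 2 mm. A picture is of the moment at which its call begins. There is no depth.
- ctrl.finish_job(): hands the job in, once; it reports no verdict.
Trained networks look in a picture, given as the dict that the camera call returned (one of the last four; its "shot" number tells which), for a name from the list of things; names that differ only in an ending like _2 or _b are one class to them, and where a whole thing is asked for, a point or a joint stands for the part that bears it (a point fixed in the world has none). Each returns a list of dicts, best first, with "confidence" (0 to 1); they miss things now and then, are a little off and sometimes report something else, mostly with a low value. They report only what shows in the picture. A call takes as long as a camera call.
- models.spot_in(picture, label): "extent" ([centre column, centre row, width, height] in pixels, round what is visible of it).
- models.spot_point(picture, label): "centre" ([column, row] in pixels: a listed point, or the origin of a listed thing).
The state is a dict: "time_s": time; "joints": joint angles; "dq": joint speeds; "tau": joint torques, N m; "eef_pos": TCP position; "ee_rot": TCP orientation; "force": force on the tool from outside, world axes, zero at the start; "wrist_torque": the same for the moment, N m; "grip_width": opening from 0.0 (shut) to 1.0 (fully open).
Only numpy, scipy, OpenCV 4.12 (cv2) and the standard library are available. Lean on these libraries where they do the work, as an engineer would, in place of code of your own. Each camera call takes 0.05 s, during which the arm holds its last target. There are 200 camera calls.

## Working session

There is one attempt and no reset: what is moved stays moved. The work goes in short steps, Python scripts to look and compute and a shell command to move; the robot and the scene stay as the last step left them, time stands still between calls to the robot, and variables do not carry over. Pictures are saved under pics/ and viewed, about 8 in all and at most 12, crops included, and the job is handed in when it is done.

```bash
mkdir -p pics; ls; cat > h.py <<'E'
import numpy as np,cv2
from rig import ctrl,eyes,models
def ray(p,uv):
    R=np.array(p["R"]);t=np.array(p["t"]);d=R.T@np.array([(uv[0]-p["cx"])/p["fx"],(uv[1]-p["cy"])/p["fy"],1]);return -R.T@t,d
def onz(p,uv,z):
    c,d=ray(p,uv);return c+d*(z-c[2])/d[2]
def proj(p,X):
    c=np.array(p["R"])@np.array(X,float)+np.array(p["t"]);return np.array([p["fx"]*c[0]/c[2]+p["cx"],p["fy"]*c[1]/c[2]+p["cy"]])
def save(p,n,s=1.4): cv2.imwrite("pics/"+n,cv2.resize(p["color"][:,:,::-1],None,fx=s,fy=s))
E
python3 - <<'E'
from h import *
s=ctrl.sense();print({k:np.round(s[k],3) for k in("time_s","eef_pos","ee_rot","force","grip_width")},ctrl.nose_length)
Z=dict(slope_foot=20,cartridge=40,stop_face=50,reader=0,spare=0,jar=0,chip=0)
for n in("top","scene"):
    p=eyes.capture(n);save(p,n+"0.png");print(n,"cam",np.round(ray(p,(0,0))[0]))
    for l,z in Z.items():
        for r in models.spot_point(p,l)[:2]:print(l,round(r["confidence"],2),np.round(r["centre"]),np.round(onz(p,r["centre"],z)))
E
```

```text
pics
{'time_s': np.float64(0.0), 'eef_pos': array([ 158.52 , -500.256,  252.72 ]), 'ee_rot': array([ 0.108, -0.108,  0.699, -0.698]), 'force': array([ 0.04 , -0.769, -1.739]), 'grip_width': np.float64(0.999)} 22.0
top cam [ 518.   61. 1045.]
slope_foot 0.94 [307. 247.] [544.  -8.  20.]
cartridge 0.62 [309. 261.] [515. -12.  40.]
stop_face 0.78 [301. 190.] [667.   7.  50.]
reader 0.58 [307. 261.] [515. -11.   0.]
spare 0.66 [382. 241.] [ 562. -179.    0.]
jar 0.64 [244. 263.] [507. 130.   0.]
chip 0.86 [230. 177.] [701. 167.   0.]
scene cam [1199.  386.  530.]
slope_foot 0.76 [280. 200.] [537. -17.  20.]
cartridge 0.8 [289. 184.] [501. -17.  40.]
stop_face 0.65 [253. 217.] [652.  -4.  50.]
reader 0.75 [286. 203.] [512. -16.   0.]
reader 0.38 [280. 199.] [507. -35.   0.]
spare 0.83 [214. 191.] [ 563. -172.    0.]
jar 0.59 [346. 224.] [511. 126.   0.]
chip 0.73 [326. 289.] [695. 177.   0.]
```

View pics/top0.png

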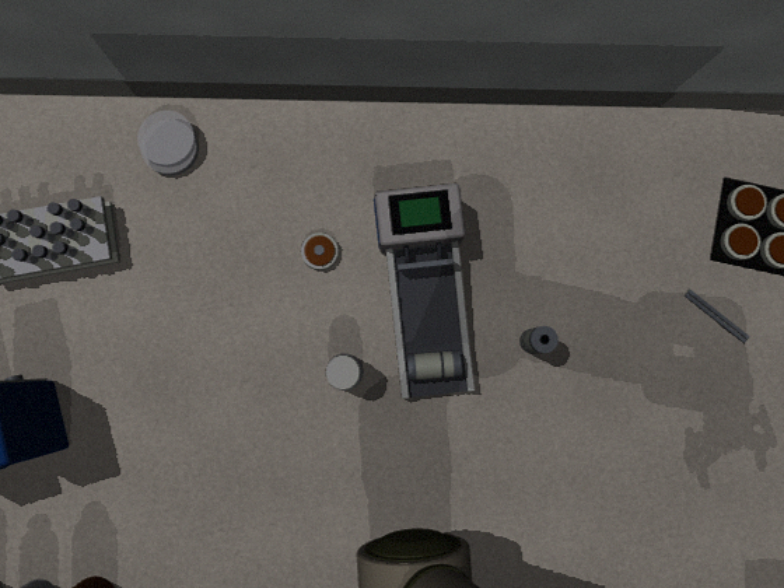

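View pics/scene0.png

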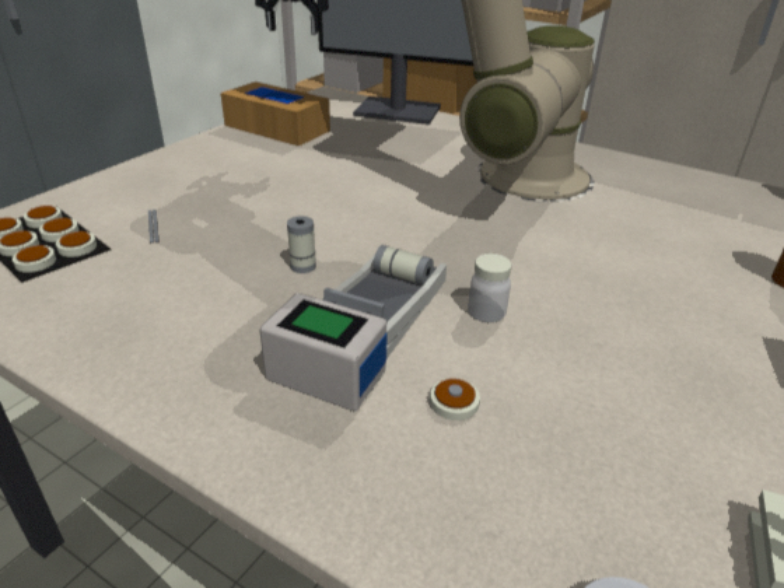

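```bash
python3 - <<'E'
from h import *
from scipy.spatial.transform import Rotation as Ro
q=ctrl.sense()["ee_rot"];print(np.round(Ro.from_quat([q[1],q[2],q[3],q[0]]).as_matrix(),3))
E
```

```text
[[-0.953 -0.     0.302]
 [-0.302  0.    -0.953]
 [ 0.    -1.    -0.   ]]
```

The top view shows the reader running up the image, with kerbs from about (405,395) to (388,250) and the cartridge at (435,366) in scaled pixels. The scene view agrees: the jar is on the left, the spare on the right, and the chip by the housing. Next I'll overlay a reader model to pin its pose down.

```bash
cat > ov.py <<'E'
from h import *
def r2w(o,yaw,X):
    c,s=np.cos(yaw),np.sin(yaw);return np.array([o[0]+c*X[0]-s*X[1],o[1]+s*X[0]+c*X[1],X[2]])
sl=lambda x:20+max(0,x-30)*np.tan(np.radians(8))
def draw(p,o,yaw,cx,box,n,k):
    im=cv2.resize(p["color"][box[1]:box[3],box[0]:box[2],::-1],None,fx=k,fy=k,interpolation=cv2.INTER_CUBIC)
    im=np.clip(im.astype(float)*1.6,0,255).astype(np.uint8)
    def L(a,b,c=(0,0,255)):
        q=[tuple(int(v) for v in (proj(p,r2w(o,yaw,X))-box[:2]+.5)*k) for X in(a,b)];cv2.line(im,*q,c,1)
    for y in(-56,-46,46,56):
        L((-45,y,30),(30,y,30));L((30,y,30),(150,y,sl(150)+10))
    L((-45,-56,30),(-45,56,30))
    for a,b in(((185,-65),(185,65)),((185,65),(271,65)),((271,65),(271,-65)),((271,-65),(185,-65))):L((*a,85),(*b,85))
    for a,b in(((cx-20,-40),(cx-20,40)),((cx+20,-40),(cx+20,40))):L((*a,40),(*b,40),(0,255,0))
    L((cx,-40,60),(cx,40,60),(0,255,0))
    cv2.imwrite("pics/"+n,im)
E
python3 - <<'E'
from ov import *
o=np.array([511.,-13]);yaw=np.radians(7)
p=eyes.capture("top");q=eyes.capture("scene")
draw(p,o,yaw,-5,(255,120,345,295),"a.png",4)
draw(q,o,yaw,-5,(170,160,330,300),"b.png",4)
a=cv2.imread("pics/a.png");b=cv2.imread("pics/b.png");cv2.imwrite("pics/ab.png",np.hstack([cv2.resize(a,(300,583)),cv2.copyMakeBorder(cv2.resize(b,(500,437)),0,146,0,0,0)]))
E
```

```text
(no output)
```

View pics/ab.png

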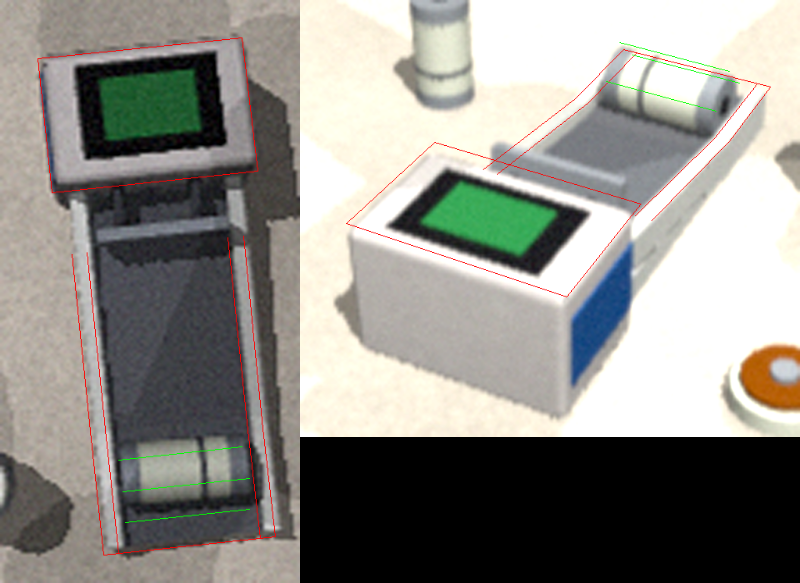

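The model fits to within about 5 mm, but its yaw is about 1.4° too large and the cartridge sits about 8 mm further uphill than I drew it. I'll refine both with an edge fit on the two views.

```bash
cat > fit.py <<'E'
from ov import *
from scipy.optimize import minimize
p=eyes.capture("top");q=eyes.capture("scene")
def seg(a,b,n=40): return [np.array(a)+(np.array(b)-np.array(a))*t for t in np.linspace(0.05,.95,n)]
P=[]
for y in(-56,-46,46,56):
    P+=seg((-45,y,30),(30,y,30),25)+seg((30,y,30),(140,y,sl(140)+10),35)
P+=seg((185,65,85),(185,-65,85))+seg((185,65,85),(271,65,85))+seg((271,65,85),(271,-65,85))+seg((271,-65,85),(185,-65,85))
G=[]
for c in(p,q):
    g=cv2.GaussianBlur(c["color"],(0,0),1.2).astype(np.float32)
    G.append((c,np.minimum(np.hypot(cv2.Sobel(g,cv2.CV_32F,1,0),cv2.Sobel(g,cv2.CV_32F,0,1)).max(2),120)))
def cost(v,use=(0,1)):
    s=0
    for i in use:
        c,g=G[i];u=np.array([proj(c,r2w(v[:2],v[2]/50,X)) for X in P],np.float32)
        s-=cv2.remap(g,u[:,:1],u[:,1:],cv2.INTER_LINEAR).mean()
    return s
for use in((0,),(1,),(0,1)):
    best=min((minimize(cost,[x,y,50*np.radians(5.8)],args=(use,),method="Nelder-Mead",options=dict(initial_simplex=[[x,y,5],[x+4,y,5],[x,y+4,5],[x,y,6.5]])) for x in(508,512,515) for y in(-18,-14,-10)),key=lambda r:r.fun)
    print(use,np.round(best.x[:2],1),round(np.degrees(best.x[2]/50),2),round(best.fun,1))
o,yaw=best.x[:2],best.x[2]/50
draw(p,o,yaw,3,(255,120,345,295),"a.png",4);draw(q,o,yaw,3,(170,160,330,300),"b.png",4)
a=cv2.imread("pics/a.png");b=cv2.imread("pics/b.png");cv2.imwrite("pics/ab2.png",np.hstack([cv2.resize(a,(300,583)),cv2.copyMakeBorder(cv2.resize(b,(500,437)),0,146,0,0,0)]))
E
python3 fit.py
```

```text
(0,) [505.2 -17.8] 8.31 -93.3
(1,) [518.4 -12.8] 7.76 -90.4
(0, 1) [518.1 -15.1] 8.06 -176.7
```

View pics/ab2.png

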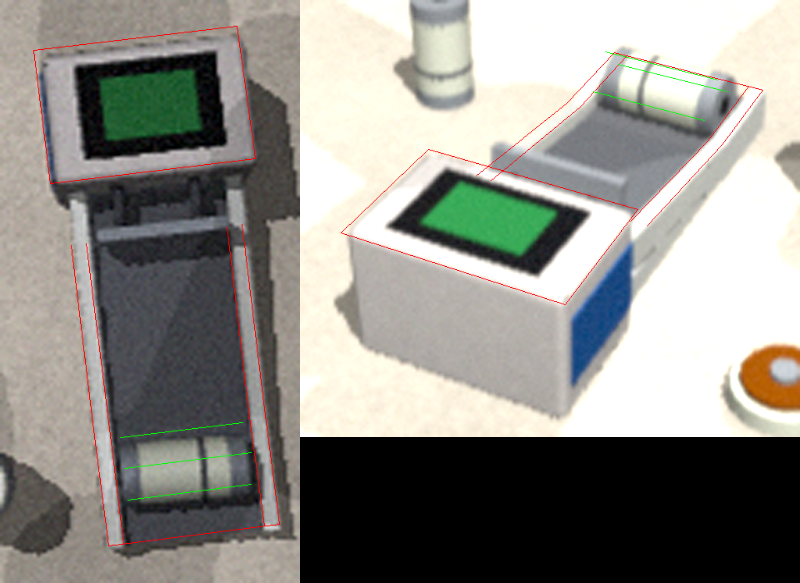

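The edge fit locked onto the wrong lines. I'll use kerb centre points picked from the top crop instead, plus colour-based rows for the cartridge and the loading edge.

```bash
cat > pick.py <<'E'
from ov import *
p=eyes.capture("top")
def w(u,v,z): return onz(p,(u/3.3333+255-.5,v/3.3333+120-.5),z)
A=w(113,545,30);B=w(271,528,30);C=w(85,240,42);D=w(238,250,42)
print(np.round([A,B,C,D],1),"widths",np.linalg.norm(A-B),np.linalg.norm(C-D))
d=(C+D)/2-(A+B)/2;yaw=np.arctan2((C-A)[1]+(D-B)[1],(C-A)[0]+(D-B)[0]);print(np.degrees(yaw))
ax=np.array([np.cos(yaw),np.sin(yaw)]);o=((A+B)/2)[:2]+45*ax
H=[w(*k,85) for k in((40,60),(243,38),(257,165),(55,190))];print("house",np.round([[(h[:2]-o)@ax,(h[:2]-o)@[-ax[1],ax[0]]] for h in H]))
S=w(165,232,61);print("plate top",(S[:2]-o)@ax)
for k,z in(((190,437),45),((190,470),60),((190,505),45)):print("cart",(w(*k,z)[:2]-o)@ax)
print("o",o)
draw(p,o,yaw,3,(255,120,345,295),"c.png",4)
q=eyes.capture("scene");draw(q,o,yaw,3,(170,160,330,300),"b.png",4)
a=cv2.imread("pics/c.png");b=cv2.imread("pics/b.png");cv2.imwrite("pics/ab3.png",np.hstack([cv2.resize(a,(300,583)),cv2.copyMakeBorder(cv2.resize(b,(500,437)),0,146,0,0,0)]))
E
python3 pick.py
```

```text
[[466.5  31.1  30. ]
 [479.  -71.1  30. ]
 [663.3  52.5  42. ]
 [658.6 -47.3  42. ]] widths 102.91733346131333 99.96682456187544
6.847244583308058
house [[264.  67.]
 [265. -62.]
 [183. -62.]
 [180.  66.]]
plate top 150.11577264334346
cart 18.70207876620305
cart -2.0331608164206867
cart -24.284506722026762
o [517.43111409 -14.6461859 ]
```

View pics/ab3.png

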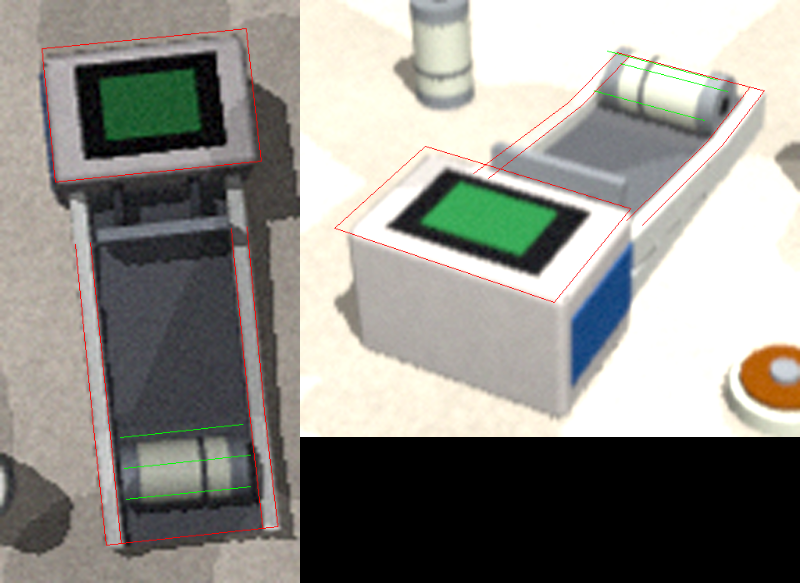

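The reader yaw is about 7° and its origin about (515,-14). The cartridge is about 2 mm short of that origin, and its rear is at world x≈494. Now I'll move above the bench behind the loading edge, turn the tool, and partly close the fingers so both tips push.

```bash
python3 -m crank '[{"dp":[-423,0,-368],"roll":0.185,"gripper":130},{"dp":[-423,0,-368],"roll":0.185,"gripper":130},{"dp":[-423,0,-368],"roll":0.185,"gripper":130},{"dp":[-423,0,-368],"roll":0.185,"gripper":130},{"dp":[-423,0,-368],"roll":0.185,"gripper":130},{"dp":[-423,0,-368],"roll":0.185,"gripper":130},{"dp":[-423,0,-368],"roll":0.185,"gripper":130},{"dp":[-423,0,-368],"roll":0.185,"gripper":130},{"dp":[-423,0,-368],"roll":0.185,"gripper":130},{"dp":[-423,0,-368],"roll":0.185,"gripper":130}]' 20
```

```text
time_s: 1.93
eef_pos: [376.2, -142.9, 253.6]
ee_rot: [-0.043, 0.043, -0.706, 0.706]
force: [0.7, -1.5, 0.1]
grip_width: 0.494
```

```bash
python3 -m crank '[{"dp":[-88,0,-111],"gripper":130},{"dp":[-88,0,-111],"gripper":130},{"dp":[-88,0,-111],"gripper":130},{"dp":[-88,0,-111],"gripper":130},{"dp":[-88,30,-111],"gripper":130},{"dp":[-88,70,-111],"gripper":130},{"dp":[-88,110,-111],"gripper":130},{"dp":[-88,140,-111],"gripper":130},{"dp":[-88,150,-111],"gripper":130},{"dp":[-88,150,-111],"gripper":130}]'
python3 - <<'E'
from ov import *
from scipy.spatial.transform import Rotation as Ro
s=ctrl.sense();q=s["ee_rot"];print(np.round(Ro.from_quat([q[1],q[2],q[3],q[0]]).as_matrix(),3),s["eef_pos"],s["force"])
a=eyes.capture("top")["color"][140:320,200:400];b=eyes.capture("scene")["color"][70:270,160:360]
cv2.imwrite("pics/d.png",np.hstack([cv2.resize(i[:,:,::-1],(400,400)) for i in(a,b)]))
E
```

```text
[[-0.993  0.001  0.121]
 [-0.121 -0.001 -0.993]
 [-0.001 -1.     0.001]] [ 376.2345389  -142.91185218  253.63974623] [ 0.7219687  -1.52004222  0.14471563]$[0]: bad value
```

View pics/d.png

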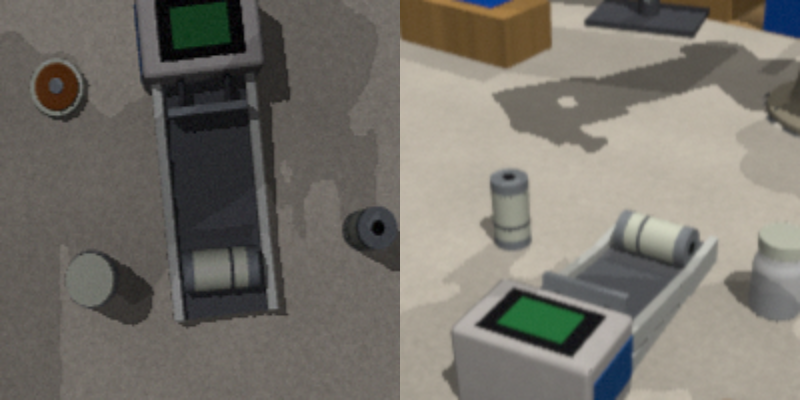

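The crank refused that call because the rows had no roll value, so the arm hasn't moved. The view shows the scene unchanged. I'll repeat the move with roll 0.

```bash
python3 -m crank '[{"dp":[-88,0,-111],"roll":0,"gripper":130},{"dp":[-88,0,-111],"roll":0,"gripper":130},{"dp":[-88,0,-111],"roll":0,"gripper":130},{"dp":[-88,0,-111],"roll":0,"gripper":130},{"dp":[-88,30,-111],"roll":0,"gripper":130},{"dp":[-88,70,-111],"roll":0,"gripper":130},{"dp":[-88,110,-111],"roll":0,"gripper":130},{"dp":[-88,140,-111],"roll":0,"gripper":130},{"dp":[-88,150,-111],"roll":0,"gripper":130},{"dp":[-88,150,-111],"roll":0,"gripper":130}]'
```

```text
time_s: 2.87
eef_pos: [448.2, -24.3, 101.0]
ee_rot: [0.041, -0.044, 0.706, -0.705]
force: [0.4, 0.1, 0.5]
grip_width: 0.495
```

```bash
python3 -m crank '[{"dp":[-1,20,-3],"roll":0,"gripper":130},{"dp":[-1,40,-3],"roll":0,"gripper":130},{"dp":[-1,50,-3],"roll":0,"gripper":130},{"dp":[-1,53,-3],"roll":0,"gripper":130},{"dp":[-1,53,-3],"roll":0,"gripper":130}]'
python3 - <<'E'
from ov import *
a=eyes.capture("top")["color"][160:300,230:370];b=eyes.capture("scene")["color"][100:240,200:340]
cv2.imwrite("pics/e.png",np.hstack([cv2.resize(i[:,:,::-1],(400,400),interpolation=cv2.INTER_CUBIC) for i in(a,b)]))
E
```

```text
time_s: 3.28
eef_pos: [450.4, -21.4, 50.7]
ee_rot: [-0.043, 0.043, -0.706, 0.706]
force: [0.6, -0.1, -0.2]
grip_width: 0.487
```

View pics/e.png

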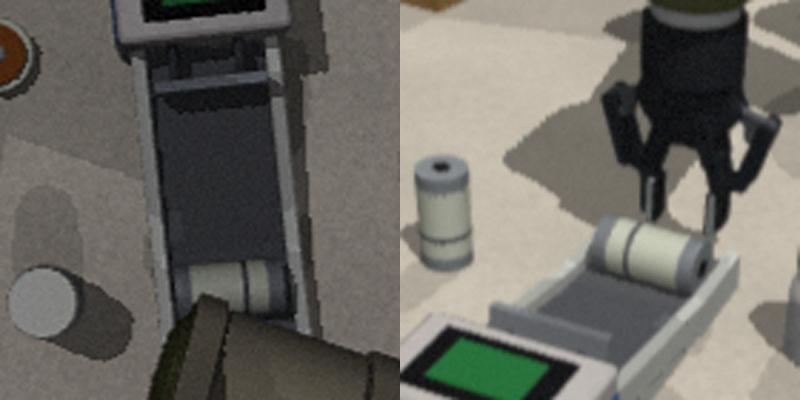

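The tips are behind the loading edge and roughly centred on the cartridge. I'll lower 3 mm and approach gently.

```bash
python3 -m crank '[{"dp":[-4,3,0],"roll":0,"gripper":130},{"dp":[-10,3,0],"roll":0,"gripper":130},{"dp":[-16,3,0],"roll":0,"gripper":130},{"dp":[-20,3,0],"roll":0,"gripper":130},{"dp":[-23,3,0],"roll":0,"gripper":130},{"dp":[-26,3,0],"roll":0,"gripper":130},{"dp":[-29,3,0],"roll":0,"gripper":130},{"dp":[-32,3,0],"roll":0,"gripper":130},{"dp":[-35,3,0],"roll":0,"gripper":130},{"dp":[-38,3,0],"roll":0,"gripper":130}]'
python3 - <<'E'
from ov import *
s=ctrl.sense();print((np.array(s["eef_pos"])[:2]-[515,-13.5])@[.9925,.1219])
b=eyes.capture("scene")
for r in models.spot_point(b,"cartridge")[:1]:print(r,onz(b,r["centre"],40))
cv2.imwrite("pics/f.png",cv2.resize(b["color"][100:240,180:340,::-1],None,fx=4,fy=4,interpolation=cv2.INTER_CUBIC))
E
```

```text
time_s: 4.22
eef_pos: [488.0, -16.2, 47.3]
ee_rot: [0.043, -0.043, 0.706, -0.706]
force: [-1.2, 0.9, -0.1]
grip_width: 0.49
-27.09279078737141
{'centre': [286.5, 189.2], 'confidence': 0.61} [520.24768732 -10.7972728   40.        ]
```

View pics/f.png

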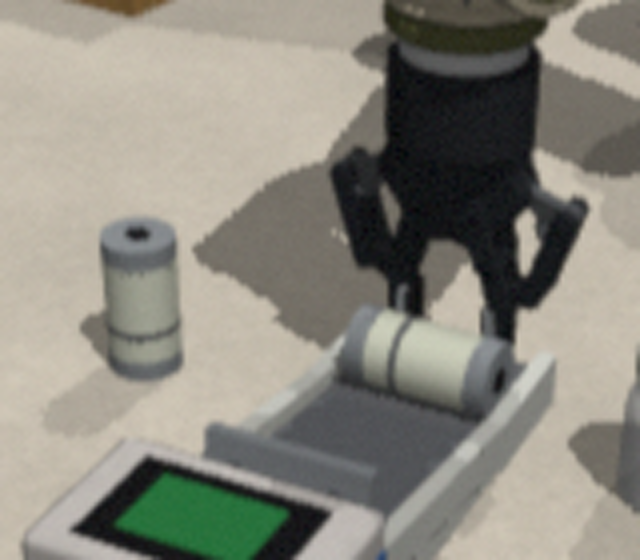

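The fingers now touch the cartridge's back, one each side of its middle, at columns 405 and 490 against a span of 345–510. I'll push on at 3 mm per row.

```bash
python3 -m crank '[{"dp":[-3,0,0],"roll":0,"gripper":130},{"dp":[-6,0,0],"roll":0,"gripper":130},{"dp":[-9,0,0],"roll":0,"gripper":130},{"dp":[-12,0,0],"roll":0,"gripper":130},{"dp":[-15,0,0],"roll":0,"gripper":130},{"dp":[-18,0,0],"roll":0,"gripper":130},{"dp":[-21,0,0],"roll":0,"gripper":130},{"dp":[-24,0,0],"roll":0,"gripper":130},{"dp":[-27,0,0],"roll":0,"gripper":130},{"dp":[-30,-1,0],"roll":0,"gripper":130}]'
python3 -m crank '[{"dp":[-3,-0.4,0],"roll":0,"gripper":130},{"dp":[-6,-0.8,0],"roll":0,"gripper":130},{"dp":[-9,-1.3,0],"roll":0,"gripper":130},{"dp":[-12,-1.7,0],"roll":0,"gripper":130},{"dp":[-15,-2.1,0],"roll":0,"gripper":130},{"dp":[-18,-2.5,0],"roll":0,"gripper":130},{"dp":[-21,-3,0],"roll":0,"gripper":130},{"dp":[-24,-3.4,0],"roll":0,"gripper":130},{"dp":[-27,-3.8,0],"roll":0,"gripper":130},{"dp":[-30,-4.2,0],"roll":0,"gripper":130}]'
python3 - <<'E'
from ov import *
s=ctrl.sense();print((np.array(s["eef_pos"])[:2]-[515,-13.5])@[.9925,.1219])
b=eyes.capture("scene")
for r in models.spot_point(b,"cartridge")[:1]:print(r,onz(b,r["centre"],44))
cv2.imwrite("pics/g.png",cv2.resize(b["color"][100:240,180:340,::-1],None,fx=4,fy=4,interpolation=cv2.INTER_CUBIC))
E
```

```text
time_s: 5.15
eef_pos: [517.7, -12.6, 48.1]
ee_rot: [0.043, -0.043, 0.706, -0.706]
force: [-1.4, 0.5, 1.1]
grip_width: 0.492
time_s: 5.98
eef_pos: [547.7, -8.9, 52.5]
ee_rot: [-0.043, 0.043, -0.706, 0.706]
force: [-1.9, -1.0, 0.5]
grip_width: 0.491
33.00263530007587
{'centre': [275.5, 201.4], 'confidence': 0.87} [577.04684019  -1.7171136   44.        ]
```

View pics/g.png

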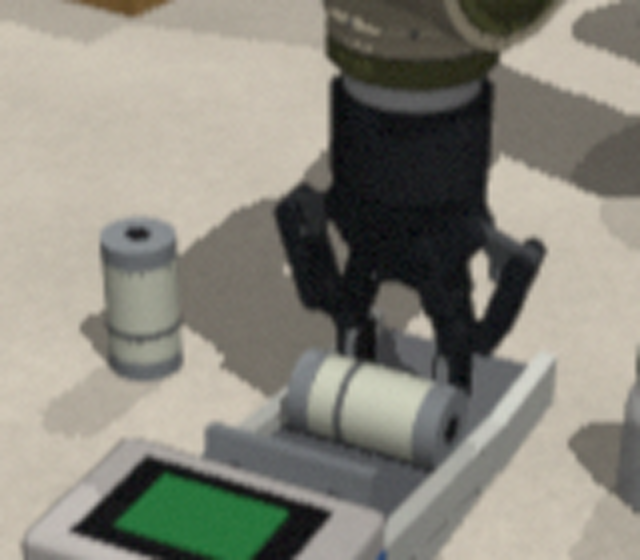

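The cartridge is square in the channel and following the fingers. I estimate its centre at about x=63, with touch expected when the TCP reaches about 100.

```bash
python3 -m crank '[{"dp":[-3,-0.4,0],"roll":0,"gripper":130},{"dp":[-6,-0.8,0],"roll":0,"gripper":130},{"dp":[-9,-1.3,0],"roll":0,"gripper":130},{"dp":[-12,-1.7,0],"roll":0,"gripper":130},{"dp":[-15,-2.1,0],"roll":0,"gripper":130},{"dp":[-18,-2.5,0],"roll":0,"gripper":130},{"dp":[-21,-3,0],"roll":0,"gripper":130},{"dp":[-24,-3.4,0],"roll":0,"gripper":130},{"dp":[-27,-3.8,0],"roll":0,"gripper":130},{"dp":[-30,-4.2,0],"roll":0,"gripper":130}]'
python3 -m crank '[{"dp":[-3,-0.4,0],"roll":0,"gripper":130},{"dp":[-6,-0.8,0],"roll":0,"gripper":130},{"dp":[-9,-1.3,0],"roll":0,"gripper":130},{"dp":[-12,-1.7,0],"roll":0,"gripper":130},{"dp":[-15,-2.1,0],"roll":0,"gripper":130},{"dp":[-18,-2.5,0],"roll":0,"gripper":130},{"dp":[-20,-2.8,0],"roll":0,"gripper":130},{"dp":[-22,-3.1,0],"roll":0,"gripper":130},{"dp":[-24,-3.4,0],"roll":0,"gripper":130},{"dp":[-26,-3.7,0],"roll":0,"gripper":130}]'
python3 - <<'E'
from ov import *
s=ctrl.sense();print((np.array(s["eef_pos"])[:2]-[515,-13.5])@[.9925,.1219])
b=eyes.capture("scene")
for n,z in(("cartridge",52),("stop_face",52)):
  for r in models.spot_point(b,n)[:1]:print(r,onz(b,r["centre"],z))
E
```

```text
time_s: 6.92
eef_pos: [577.5, -5.3, 56.7]
ee_rot: [0.043, -0.043, 0.706, -0.706]
force: [-2.1, 0.1, 0.9]
grip_width: 0.488
time_s: 7.75
eef_pos: [603.1, -2.1, 60.4]
ee_rot: [0.043, -0.043, 0.706, -0.706]
force: [-1.9, -0.6, 0.9]
grip_width: 0.489
88.8588083341532
{'centre': [261.2, 211.2], 'confidence': 0.61} [6.30597410e+02 4.35408406e-01 5.20000000e+01]
{'centre': [254.0, 217.7], 'confidence': 0.79} [655.41272329   1.25742166  52.        ]
```

```bash
R() { :; }
python3 -m crank '[{"dp":[-2,-0.3,0],"roll":0,"gripper":130},{"dp":[-4,-0.6,0],"roll":0,"gripper":130},{"dp":[-4,-0.6,0],"roll":0,"gripper":130}]'
python3 -m crank '[{"dp":[-2,-0.3,0],"roll":0,"gripper":130},{"dp":[-4,-0.6,0],"roll":0,"gripper":130},{"dp":[-4,-0.6,0],"roll":0,"gripper":130}]'
python3 -m crank '[{"dp":[-2,-0.3,0],"roll":0,"gripper":130},{"dp":[-3,-0.4,0],"roll":0,"gripper":130},{"dp":[-3,-0.4,0],"roll":0,"gripper":130}]'
python3 -m crank '[{"dp":[-2,-0.3,0],"roll":0,"gripper":130},{"dp":[-3,-0.4,0],"roll":0,"gripper":130},{"dp":[-3,-0.4,0],"roll":0,"gripper":130}]'
python3 - <<'E'
from ov import *
s=ctrl.sense();print((np.array(s["eef_pos"])[:2]-[515,-13.5])@[.9925,.1219])
b=eyes.capture("scene")
for n,z in(("cartridge",54),("stop_face",52)):
  for r in models.spot_point(b,n)[:1]:print(r,onz(b,r["centre"],z))
E
```

```text
time_s: 8.15
eef_pos: [607.4, -1.7, 61.1]
ee_rot: [-0.043, 0.043, -0.706, 0.706]
force: [-0.2, -1.3, 0.1]
grip_width: 0.491
time_s: 8.4
eef_pos: [611.4, -1.2, 61.7]
ee_rot: [-0.043, 0.043, -0.706, 0.706]
force: [0.5, -0.3, 0.3]
grip_width: 0.492
time_s: 8.65
eef_pos: [613.8, -0.8, 61.9]
ee_rot: [0.043, -0.043, 0.706, -0.706]
force: [-3.0, -0.7, 2.7]
grip_width: 0.491
time_s: 8.9
eef_pos: [616.6, -0.5, 62.3]
ee_rot: [0.043, -0.043, 0.706, -0.706]
force: [-5.0, -1.0, 3.4]
grip_width: 0.491
102.42972864556725
{'centre': [256.3, 217.4], 'confidence': 0.81} [654.54399254   5.82096609  54.        ]
{'centre': [253.0, 220.0], 'confidence': 0.84} [662.35613265   3.88081013  52.        ]
```

First touch came at TCP x of about 611–613, and the force is now building. I'll continue in small steps towards about 623.

```bash
python3 -m crank '[{"dp":[-2,-0.3,0],"roll":0,"gripper":130},{"dp":[-3,-0.4,0],"roll":0,"gripper":130},{"dp":[-3,-0.4,0],"roll":0,"gripper":130}]'
python3 -m crank '[{"dp":[-1,-0.1,0],"roll":0,"gripper":130},{"dp":[-2,-0.3,0],"roll":0,"gripper":130},{"dp":[-2,-0.3,0],"roll":0,"gripper":130},{"dp":[-2,-0.3,0],"roll":0,"gripper":130}]'
python3 -m crank '[{"dp":[-1,-0.1,0],"roll":0,"gripper":130},{"dp":[-2,-0.3,0],"roll":0,"gripper":130},{"dp":[-2,-0.3,0],"roll":0,"gripper":130},{"dp":[-2,-0.3,0],"roll":0,"gripper":130}]'
python3 - <<'E'
from ov import *
b=eyes.capture("scene")
for n,z in(("cartridge",55),("stop_face",53)):
  for r in models.spot_point(b,n)[:1]:print(r,onz(b,r["centre"],z))
a=b["color"][130:240,190:310,::-1];cv2.imwrite("pics/i.png",cv2.resize(a,None,fx=5,fy=5,interpolation=cv2.INTER_CUBIC))
E
```

```text
time_s: 9.3
eef_pos: [619.6, -0.1, 62.7]
ee_rot: [0.043, -0.043, 0.706, -0.706]
force: [-6.0, -1.2, 2.7]
grip_width: 0.488
time_s: 9.63
eef_pos: [621.4, 0.1, 63.0]
ee_rot: [0.043, -0.044, 0.706, -0.706]
force: [-5.1, -1.1, 2.2]
grip_width: 0.489
time_s: 9.97
eef_pos: [623.3, 0.3, 63.3]
ee_rot: [0.043, -0.044, 0.706, -0.706]
force: [-7.4, -1.1, 3.4]
grip_width: 0.494
{'centre': [254.2, 216.2], 'confidence': 0.69} [654.7371952    1.26586114  55.        ]
{'centre': [253.1, 217.0], 'confidence': 0.79} [ 6.55665657e+02 -5.76262392e-01  5.30000000e+01]
```

View pics/i.png

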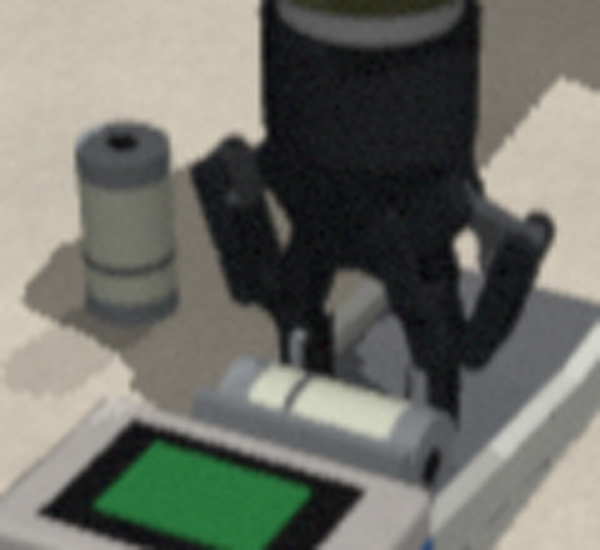

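The cartridge lies square against the plate with both tips behind it. Going a few more millimetres in steps will either add margin or find the end of travel.

```bash
for i in 1; do :; done
python3 -m crank '[{"dp":[-0.5,-0.1,0],"roll":0,"gripper":130},{"dp":[-1,-0.1,0],"roll":0,"gripper":130},{"dp":[-1,-0.1,0],"roll":0,"gripper":130},{"dp":[-1,-0.1,0],"roll":0,"gripper":130}]'
python3 -m crank '[{"dp":[-0.5,-0.1,0],"roll":0,"gripper":130},{"dp":[-1,-0.1,0],"roll":0,"gripper":130},{"dp":[-1,-0.1,0],"roll":0,"gripper":130},{"dp":[-1,-0.1,0],"roll":0,"gripper":130}]'
python3 - <<'E'
from ov import *
p=eyes.capture("top");print(models.spot_in(p,"stop_face")[:1])
a=p["color"][130:230,250:350,::-1];cv2.imwrite("pics/j.png",cv2.resize(a,None,fx=5,fy=5,interpolation=cv2.INTER_CUBIC))
E
```

```text
time_s: 10.45
eef_pos: [624.1, 0.4, 63.3]
ee_rot: [0.042, -0.044, 0.706, -0.706]
force: [-7.9, -2.1, 2.9]
grip_width: 0.491
time_s: 10.78
eef_pos: [625.0, 0.5, 63.5]
ee_rot: [0.042, -0.044, 0.706, -0.706]
force: [-9.4, -1.8, 4.4]
grip_width: 0.49
[]
```

View pics/j.png

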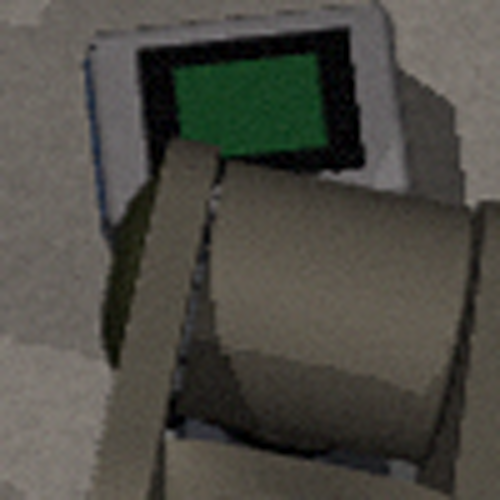

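The top view is blocked by the arm. I'll use the force instead and step on gently to look for the hard end of travel.

```bash
python3 -m crank '[{"dp":[-0.5,-0.1,0],"roll":0,"gripper":130},{"dp":[-1,-0.1,0],"roll":0,"gripper":130},{"dp":[-1,-0.1,0],"roll":0,"gripper":130},{"dp":[-1,-0.1,0],"roll":0,"gripper":130}]'
python3 -m crank '[{"dp":[-0.5,-0.1,0],"roll":0,"gripper":130},{"dp":[-1,-0.1,0],"roll":0,"gripper":130},{"dp":[-1,-0.1,0],"roll":0,"gripper":130},{"dp":[-1,-0.1,0],"roll":0,"gripper":130}]'
python3 - <<'E'
from ov import *
for _ in range(3):
    b=eyes.capture("scene");s=ctrl.sense();print(np.round(s["eef_pos"],1),np.round(s["force"],1))
    for n,z in(("cartridge",56),("stop_face",53)):
        for r in models.spot_point(b,n)[:1]:print(n,np.round(r["centre"],1),np.round(onz(b,r["centre"],z),1))
E
```

```text
time_s: 11.22
eef_pos: [625.9, 0.6, 63.6]
ee_rot: [0.042, -0.044, 0.706, -0.706]
force: [-8.9, -1.7, 4.0]
grip_width: 0.489
time_s: 11.55
eef_pos: [626.8, 0.8, 63.7]
ee_rot: [0.042, -0.044, 0.706, -0.706]
force: [-11.2, -1.7, 5.4]
grip_width: 0.485
[626.8   0.8  63.7] [-9.7 -2.1  4.9]
cartridge [255.1 217.3] [657.8   5.4  56. ]
stop_face [251.8 221.2] [667.7   5.   53. ]
[626.8   0.8  63.7] [-9.9 -2.1  5.6]
cartridge [253.7 217.5] [659.8   3.7  56. ]
stop_face [250.4 222.2] [671.7   4.7  53. ]
[626.8   0.7  63.7] [-10.   -1.8   5. ]
cartridge [256.  217.8] [658.2   7.7  56. ]
stop_face [251.  217.9] [660.2  -2.1  53. ]
```

```bash
python3 - <<'E'
from ov import *
b=eyes.capture("scene")
for n in("spare","jar","chip"):
    r=models.spot_point(b,n)[:1];print(n,r and np.round(onz(b,r[0]["centre"],0)))
print(ctrl.sense()["force"],ctrl.finish_job())
E
```

```text
spare [ 570. -169.    0.]
jar [507. 130.   0.]
chip [690. 174.   0.]
the job is handed in; nothing more can be done
[-9.62444563 -1.59413262  5.62412787] None
```

I pushed the cartridge up the ramp with both partly closed fingertips behind it, at about 36 mm/s, slowing before the stop. It was never pinched or lifted. I handed the job in at about 12 s of robot time, with the fingers still holding it against the stop plate.

**Stop travel:** I judged this from the arm, because the arm blocked the top camera's view of the plate at the end. First contact came at a TCP x of about 611–613 mm and I finished at 626.8 mm. That puts the plate about 14 mm in, give or take 1 mm, against the 7.5 mm needed.

**Force:** The horizontal push rose steadily to about 10 N and stayed steady while held, with no sudden jump from a hard end stop. That is more than the spring's 5 N maximum. I put the extra down to friction, the cartridge's weight on the slope and some sensor offset.

**Cartridge position:** The last scene picture, taken about 3.5 mm before the final position, showed the cartridge square against the plate with both tips behind it. At the end the networks put its centre at x≈658–660 mm, which fits the plate being nearly fully in.

**Bystanders:** The jar, chip and spare came out within about 8 mm of their first measured positions in the same camera, within the networks' scatter. The arm did not go near them.

**Checks that failed or disagreed:**
- The automatic edge fit of the reader locked onto the wrong lines, so I used hand-picked kerb points instead.
- The networks' stop-face readings scattered by about 10 mm, so I did not rely on them for the final travel.
- One early move was refused because it had no roll value; the arm did not move, and I resent it.

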